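# Clamp a seal blank in the ratchet bench clamp

## Task

Stand the steel seal blank on the bed of the bench clamp, long way along the bed between the jaw and the stop, and let go of it. Then swing the clamp's lever back and forth to drive the jaw up notch by notch until the blank is held firmly: stop when the knob pushes back with about 12 N on a working swing, and never push the knob beyond 17 N or the blank gets marked. Finally leave the lever swung right back against its home stop, with the jaw still tight, and leave the other things on the bench where they are.

Things in the scene. Friction and masses are not known exactly. Their poses are not given: they have to be found in the camera images.
- blank_center (a point): The blank: a bare steel block 44 mm long (its x) x 32 mm wide (its y) x 30 mm tall, 0.33 kg (about 30 % either way), with a raised round face 26 mm wide and 4 mm high on top. This point is the centre of the block, 15 mm above its underside; z up. It starts flat on the bench.
- blank: The same block; origin at the centre of its underside.
- clamp: The ratchet bench clamp, grey, fixed. Origin at bench level on its bed's centre line; its y runs along the bed from the wheel to the stop, z up. The bed's flat top is 20 mm above the bench, 80 mm wide (guide strips 3 mm high at x = -34 and 34 mm), ending at y = 170 mm. The wheel (90 mm wide, 20 teeth, upright axis) is at y = -110 mm. A hold pawl keeps the wheel from running back: the jaw only advances.
- jaw: The moving jaw, a steel plate 56 mm wide (x) and 30 mm tall. Origin at the lower edge of its front face, 1.5 mm above the bed; axes as the clamp's; it advances along +y, 5 mm a notch. It sits on springs that give up to 25 mm once it meets the blank, so the lever then gets stiffer, by 4 to 5 N at the knob a notch.
- stop: The fixed stop, a steel block 60 mm wide (x), 22 mm thick, 32 mm tall plus a bolt head, on the bed. Origin at the lower edge of its front face (towards the jaw); axes as the clamp's. It is bolted 62 to 86 mm from the jaw's starting face. The jaw slides the blank along the bed against it.
- knob (a point): Grip centre of the lever's upright black round knob: 20 mm diameter, from 64 to 113 mm above the bench, this point 90 mm above the bench and 130 mm from the pivot. The flat arm below it is 24 mm wide, its top 64 mm above the bench. The knob may be pinched from above and swung both ways.
- lever_pivot (a point): Point on the upright axis of lever and wheel, 60 mm above the bench.
- lever (a joint): Lever angle: 0 at the home stop (knob nearest the jaw; from above the arm then points 154 degrees counterclockwise from the clamp's x), 0.9 rad at the far stop. The working swing is increasing (counterclockwise): it advances the jaw. Swinging back to 0 only clicks a pawl over teeth of 18 degrees, almost without force; a full cycle gains 2 to 3 notches. The lever stays where left.
- hammer: Bystander: hammer, lying.
- pitch_block: Bystander: dark block, 75 x 55 x 34 mm, with a smaller step on top.
- collar: Bystander: brass ring, 44 mm wide and 14 mm high.
Not all that is in view belongs to the job. Leave any blue or turquoise look-alike of the blank alone.

How it is judged (in metres and radians):
On the way, in this order (a step that is already met when the one before it is completed fails the run):
1. the blank stands on the bed between jaw and stop, long way along the bed, and is let go (z of blank in the frame of clamp between 0.016 and 0.024 m and y of blank in the frame of stop below -0.018 m and y of blank in the frame of jaw above 0.018 m and x of blank in the frame of clamp between -0.016 and 0.016 m and angle between the x axis of blank and the y axis of clamp, either way round below 0.2 rad and angle between blank's own z axis and vertical below 0.1 rad and contact force between the fingers and blank below 0.2 N), for 0.2 s.
2. the jaw presses firmly on the blank (over 35 N) (contact force between jaw and blank above 35 N), for 0.2 s.
At the end, for the whole second after the job is handed in: The blank stands flat on the bed, within 18 mm of its centre line and 0.1 rad of its direction, at rest; the jaw presses it with over 35 N and it the stop with over 30 N, held by the ratchet; the lever is within 0.12 rad of its home stop (contact force between jaw and blank above 35 N and contact force between stop and blank above 30 N and value of joint lever below 0.12 rad and z of blank in the frame of clamp between 0.016 and 0.024 m and x of blank in the frame of clamp between -0.018 and 0.018 m and angle between the x axis of blank and the y axis of clamp, either way round below 0.1 rad and angle between blank's own z axis and vertical below 0.1 rad and linear speed of blank below 0.01 m/s); the robot touches nothing.
It fails at once if the jaw presses on the blank with more than 150 N (about 18 N at the knob): it is marked (contact force between jaw and blank above 150 N).
It fails at once if another thing on the bench is pushed more than 30 mm (distance of any of hammer, pitch_block, collar from where it was at the start of the episode above 0.03 m).
It also fails if it takes over 72 s, if anything falls off the work surface, if the arm or the gripper's body presses on something with over 40 N, if the wrist force passes 120 N, or if a joint passes its speed limit or range.

## Robot

A 6-joint arm with a two-finger parallel gripper is mounted at the origin on the work surface. World frame = base frame: x ahead of the robot, y to its left, z up, the work surface at z = 0. Lengths are in m, angles in degrees, forces in N, time in s.
With the tool pointing down it reaches from about 0.375 to 0.9 m from the base axis. Payload 3.1 kg.
Tool frame: the origin (TCP) lies at the very end of the fingers, on their centre line; the grasp point (between the pads) lies 19 mm behind it (grasp_offset is the distance from the TCP to the grasp point, in m); z points along the fingers, y is the direction in which the jaws open and shut (so a half turn about z gives the same grasp; the last joint's range is limited). The gripper opens to 87 mm and grips with 3 to 60 N. Pads are 19 mm wide; open, the fingers measure 117 mm over their backs; the gripper's body (75 mm by 190 mm) begins 51 mm behind the grasp point.
Start: joints at [62.768, 30.224, 82.088, -0, 67.689, -10.227], TCP at [0.183, 0.598, 0.202] pointing down, gripper open.
Joint ranges: [-176.69, 176.69], [-43.24, 126.21], [12.49, 139.97], [-82, 262], [0, 151.66], [-163.58, 163.58]. Speed limits (degrees/s): [159.86, 159.86, 180, 180, 180, 180].

## Interface

Orientations are given as a 3x3 rotation matrix whose columns are the frame's x, y, z axes.
In Python, from rig import * gives the robot as it stands. The module is installed in compiled form; this text tells all that it offers.
- The arm moves only by the tool play_rows, never from a script. Its argument "plan" is a list that holds one entry, the list of rows, each a list of 7 numbers: the shift along the world's x, y, z each as a share of 5 cm, from -1 to 1, then the turn, a rotation vector about the world's x, y, z each as a share of pi rad, from -1 to 1, then the gripper's target within -1 to 1 (fully open at 1, half-way at 0, shut at -1). A call has 1 to 12 rows; each row shifts and turns the commanded pose from where the row before left it; what a row does not reach is not made up. A row lasts 1/10 s, in which the tool goes at most 50 mm and 8.59 degrees, less where a joint would pass 70% of its speed; a pose out of reach is approached as far as the arm can. A call with a number of a shift or a turn outside -1 to 1 is refused whole. A call with a gripper value outside its range is refused whole. The fingers move at their own pace and stop on an object; the grip force is fixed at half the most. Time passes only in rows, so rows that do not move let the fingers close. It gives the time, the measured TCP pose, the force and the opening at its end, in the units of the state.
- read_state(): the state, without advancing time (a new reading comes with each control period).
- capture(name): name is "side" or "top"; returns the picture (480x640x3 uint8, red, green, blue); there is no depth.
- camera_params(name): a dict with "intrinsics" (3x3 intrinsics, pixels), "R" (3x3) and "t" (3): a world point X has camera coordinates R X + t. Camera axes: x right, y down, z forward; pixel columns grow to the right and rows downward; lengths in m; the calibration is good to about 2 mm. A picture is of the moment at which its call begins. camera_params takes no time and is no camera call.
- hand_in(): hands the job in, once; it reports no verdict.
The state is a dict: "time_s": time; "joint_positions": joint angles; "qvel": joint speeds; "tau": joint torques, N m; "position": TCP position; "tcp_rot": TCP orientation; "force": force on the tool from outside, world axes, zero at the start; "moment": the same for the moment, N m; "opening": opening from 0.0 (shut) to 1.0 (fully open).
Only numpy, scipy, OpenCV 4.12 (cv2) and the standard library are available. Lean on these libraries where they do the work, as an engineer would, in place of code of your own. Each camera call takes 0.05 s, during which the arm holds its last target. There are 200 camera calls.

## Working session

There is one attempt and no reset: what is moved stays moved. The work goes in short steps, Python scripts to look and compute and a tool call to move; the robot and the scene stay as the last step left them, time stands still between calls to the robot, and variables do not carry over. Pictures are saved under pics/ and viewed, about 8 in all and at most 12, crops included, and the job is handed in when it is done.

Besides the shell and the picture viewer there is one more tool, called after "Emit:" as name(argument=value, ...) on one line, values as JSON. play_rows: Moves the arm, as the interface text tells. Its arguments: {"type":"object","properties":{"plan":{"type":"array"}},"required":["plan"]}

```bash
mkdir -p pics; python3 - <<'E'
from rig import *
import cv2
s=read_state(); print(s)
for n in("top","side"):
    p=camera_params(n); print(n,p)
    cv2.imwrite(f"pics/{n}0.png",capture(n)[:,:,::-1])
E
```

```text
{'time_s': 0.0, 'joint_positions': array([ 6.27664925e+01,  3.02797246e+01,  8.21566208e+01, -1.48762601e-03,
        6.76897384e+01, -1.02278181e+01]), 'qvel': array([ 0.00915737, -0.02656109, -0.01435377, -0.09518934,  0.09062553,
       -0.03774055]), 'tau': array([-8.30719864e-05, -4.40043390e+01, -1.76590794e+01,  6.29841350e-02,
        5.83103439e-02, -1.62269948e-04]), 'position': array([0.18241149, 0.59696767, 0.20096226]), 'tcp_rot': array([[-9.56278428e-01,  2.92456143e-01, -9.85664885e-04],
       [ 2.92457574e-01,  9.56276475e-01, -1.96763068e-03],
       [ 3.67122460e-04, -2.16986794e-03, -9.99997578e-01]]), 'force': array([0.20206311, 0.30086902, 0.37038486]), 'moment': array([ 0.02869449,  0.01489431, -0.00994629]), 'opening': 0.9999883855091274}
top {'intrinsics': array([[602.93416996,   0.        , 323.39178824],
       [  0.        , 602.93416996, 232.05292123],
       [  0.        ,   0.        ,   1.        ]]), 'R': array([[ 0.02208279, -0.99971007, -0.0095979 ],
       [-0.98775031, -0.02033327, -0.15471228],
       [ 0.15447226,  0.0128968 , -0.98791295]]), 't': array([-0.05450398,  0.5382114 ,  1.30267277])}
side {'intrinsics': array([[595.62373198,   0.        , 314.11089788],
       [  0.        , 595.62373198, 249.58018621],
       [  0.        ,   0.        ,   1.        ]]), 'R': array([[-0.99380658, -0.11004221,  0.01546575],
       [-0.06997869,  0.5116327 , -0.85634979],
       [ 0.08632185, -0.85212833, -0.51616455]]), 't': array([0.5067511 , 0.14413464, 1.43473672])}
```

View pics/top0.png

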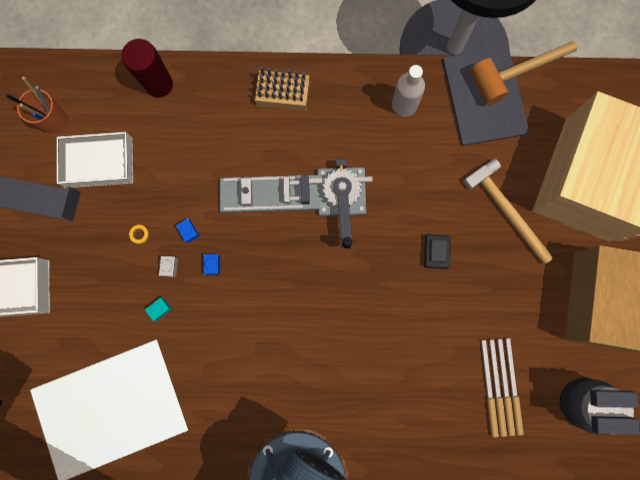

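View pics/side0.png

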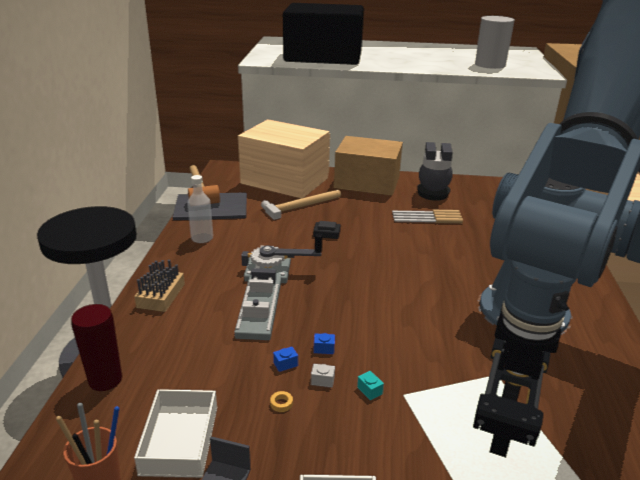

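Top view: the blank is at about (168,266), the clamp spans (220–366, 168–215), the wheel is at (342,187) and the knob at (347,242). The lever does not look like it is at home. The side view shows the blank at (322,375) and the knob at (326,230). Next I'll zoom in on the clamp and blank and measure.

```bash
cat > h.py <<'E'
import numpy as np, cv2
from rig import *
def ray(n,u,v,z):
    p=camera_params(n); R,t=p["R"],p["t"]; c=-R.T@t
    d=R.T@np.linalg.inv(p["intrinsics"])@np.array([u,v,1.]); return c+d*(z-c[2])/d[2]
def proj(n,X):
    p=camera_params(n); q=p["intrinsics"]@(p["R"]@np.asarray(X,float)+p["t"]); return q[:2]/q[2]
def crop(img,x0,y0,x1,y1,k,name):
    cv2.imwrite(name,cv2.resize(img[y0:y1,x0:x1,::-1],None,fx=k,fy=k,interpolation=cv2.INTER_CUBIC))
E
python3 - <<'E'
from h import *
t=cv2.imread("pics/top0.png")[:,:,::-1]; s=cv2.imread("pics/side0.png")[:,:,::-1]
a=cv2.resize(t[155:285,145:375],None,fx=3.4,fy=3.4,interpolation=cv2.INTER_CUBIC)
cv2.imwrite("pics/c1.png",a[:,:,::-1])
hsv=cv2.cvtColor(t,cv2.COLOR_RGB2HSV)
m=((hsv[...,1]<60)&(hsv[...,2]>90)).astype(np.uint8); m[:,:150]=0;m[:,190:]=0;m[:250]=0;m[285:]=0
c=max(cv2.findContours(m,0,2)[0],key=cv2.contourArea); r=cv2.minAreaRect(c); print(r,cv2.boxPoints(r)); print([ray("top",*p,.03).round(4) for p in cv2.boxPoints(r)], ray("top",*r[0],.03))
E
```

```text
((167.80691528320312, 265.9306945800781), (17.114639282226562, 20.59726905822754), 5.710593223571777) [[158.26732 275.32675]
 [160.31682 254.83168]
 [177.34651 256.53464]
 [175.29701 277.02972]]
[array([0.4358, 0.3231, 0.03  ]), array([0.4819, 0.3215, 0.03  ]), array([0.4788, 0.283 , 0.03  ]), array([0.4329, 0.2849, 0.03  ])] [0.45728975 0.30313298 0.03      ]
```

View pics/c1.png

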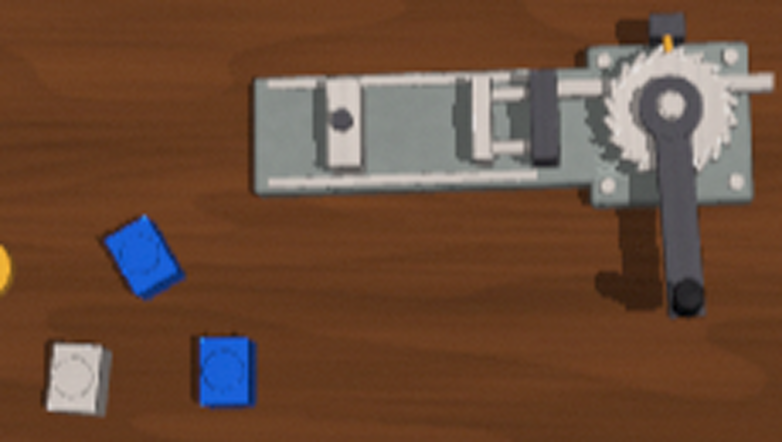

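```bash
python3 - <<'E'
from h import *
P=lambda x,y,z:ray("top",145+(x+.5)/3.4-.5,155+(y+.5)/3.4-.5,z)
for n,x,y,z in [("blank top c",75,376,.03),("circ",73,376,.034),("b1",51,342,.03),("b2",104,344,.03),("b3",49,410,.03),("b4",101,414,.03),
 ("stripU0",268,85,.023),("stripU1",500,77,.023),("stripL0",268,184,.023),("stripL1",537,176,.023),
 ("bed l top",254,80,.02),("bed l bot",254,190,.02),
 ("stopF t",359,80,.052),("stopF b",361,167,.052),("stopB t",326,80,.052),("bolt",342,119,.06),
 ("jawF t",474,77,.0515),("jawF b",472,158,.0515),("pivot",671,104,.07),("knob top",687,294,.113)]:
    print(n,P(x,y,z).round(4))
E
```

```text
blank top c [0.4588 0.3057 0.03  ]
circ [0.4584 0.3059 0.034 ]
b1 [0.4809 0.323  0.03  ]
b2 [0.4803 0.2879 0.03  ]
b3 [0.4361 0.3214 0.03  ]
b4 [0.4342 0.2871 0.03  ]
stripU0 [0.6592 0.1893 0.023 ]
stripU1 [0.6678 0.0327 0.023 ]
stripL0 [0.5912 0.186  0.023 ]
stripL1 [0.6003 0.0059 0.023 ]
bed l top [0.6632 0.1995 0.02  ]
bed l bot [0.5875 0.1958 0.02  ]
stopF t [0.6567 0.1239 0.052 ]
stopF b [0.5982 0.1202 0.052 ]
stopB t [0.6563 0.1457 0.052 ]
bolt [0.6283 0.1328 0.06  ]
jawF t [0.6604 0.048  0.0515]
jawF b [0.6058 0.0475 0.0515]
pivot [ 0.6403 -0.0822  0.07  ]
knob top [ 0.5098 -0.0934  0.113 ]
```

Clamp yaw is about +3° and its origin is at (0.634, 0.028). The jaw face is at clamp y≈20 mm and the stop at ≈94 mm, so the gap is 74 mm. The lever is at about 0.49 rad. The blank is at (0.4586, 0.3055), yaw about 1.5°. I'll go above the blank.

Emit:
play_rows(plan=[[[0.552,-0.583,-0.1,0,0,0.0103,0.4],[0.552,-0.583,-0.1,0,0,0.0103,0.4],[0.552,-0.583,-0.1,0,0,0.0103,0.4],[0.552,-0.583,-0.1,0,0,0.0103,0.4],[0.552,-0.583,-0.1,0,0,0.0103,0.4],[0.552,-0.583,-0.1,0,0,0.0103,0.4],[0.552,-0.583,-0.1,0,0,0.0103,0.4],[0.552,-0.583,-0.1,0,0,0.0103,0.4],[0.552,-0.583,-0.1,0,0,0.0103,0.4],[0.552,-0.583,-0.1,0,0,0.0103,0.4],[0,0,0,0,0,0,0.4],[0,0,0,0,0,0,0.4]]])

```text
time_s: 1.3
position: [0.4588, 0.3054, 0.1514]
tcp_rot: [[-1.0, -0.024, -0.002], [-0.024, 1.0, -0.0], [0.002, -0.0, -1.0]]
force: [-0.7, 0.6, -0.4]
opening: 0.7
```

Emit:
play_rows(plan=[[[0,0,-0.6,0,0,0,0.4],[0,0,-0.6,0,0,0,0.4],[0,0,-0.6,0,0,0,0.4],[0,0,-0.5,0,0,0,0.4],[0,0,-0.35,0,0,0,0.4],[0,0,-0.2,0,0,0,0.4],[0,0,0,0,0,0,0.4],[0,0,0,0,0,0,-1],[0,0,0,0,0,0,-1],[0,0,0,0,0,0,-1],[0,0,0,0,0,0,-1],[0,0,0,0,0,0,-1]]])

```text
time_s: 2.5
position: [0.4591, 0.3062, 0.0099]
tcp_rot: [[-1.0, -0.027, 0.001], [-0.027, 1.0, 0.0], [-0.001, 0.0, -1.0]]
force: [0.5, -0.1, -0.3]
opening: 0.329
```

Emit:
play_rows(plan=[[[0,0,0,0,0,0,-1],[0,0,0.4,0,0,0,-1],[0,0,0.6,0,0,0,-1],[0,0,0.6,0,0,0,-1],[0,0,0.4,0,0,0,-1],[0,0,0,0,0,0,-1]]])

```text
time_s: 3.1
position: [0.4608, 0.3071, 0.1123]
tcp_rot: [[-1.0, -0.027, 0.006], [-0.027, 1.0, 0.003], [-0.006, 0.002, -1.0]]
force: [0.3, 0.3, 0.9]
opening: 0.005
```

```bash
python3 - <<'E'
from h import *
s=read_state(); print(s["position"],s["force"],s["opening"])
t=capture("top"); s=capture("side")
a=cv2.resize(t[180:330,90:260],(400,353),interpolation=cv2.INTER_CUBIC); u,v=map(int,proj("side",[.459,.306,.1]));print(u,v)
b=cv2.resize(s[v-75:v+75,u-85:u+85],(400,353),interpolation=cv2.INTER_CUBIC)
cv2.imwrite("pics/l1.png",np.hstack([a,b])[:,:,::-1])
E
```

```text
[0.46082375 0.30706957 0.11227012] [0.28125772 0.32602385 0.89789545] 0.005447539777209148
323 343
```

View pics/l1.png

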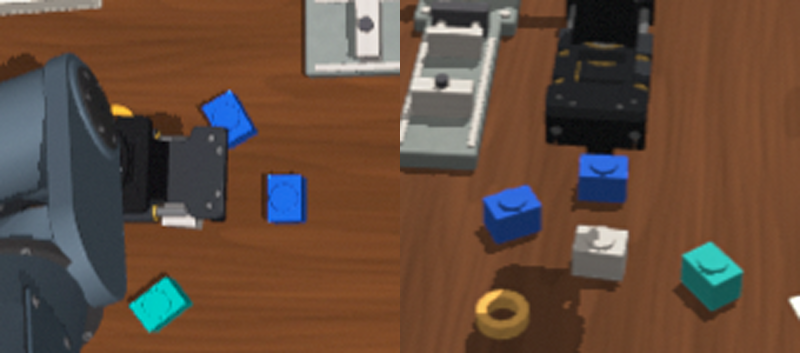

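The gripper missed: the blank is still on the bench at side crop (600,250), and the fingers closed fully. I'll triangulate the blank and check the calibration against the tool.

```bash
python3 - <<'E'
from h import *
s=capture("side"); cv2.imwrite("pics/s1.png",s[:,:,::-1]); t=capture("top"); cv2.imwrite("pics/t1.png",t[:,:,::-1])
def steel(im,x0,y0,x1,y1):
    h=cv2.cvtColor(im,cv2.COLOR_RGB2HSV); m=((h[...,1]<60)&(h[...,2]>110)).astype(np.uint8)
    k=np.zeros_like(m);k[y0:y1,x0:x1]=m[y0:y1,x0:x1]
    c=max(cv2.findContours(k,0,2)[0],key=cv2.contourArea); return cv2.minAreaRect(c),cv2.boundingRect(c)
for f in("pics/side0.png","pics/s1.png"):
    r=steel(cv2.imread(f)[:,:,::-1],300,350,345,400); print(r)
print("pred blank side top corners",[proj("side",[.459+a,.3057+b,.03]).round(1) for a,b in((-.022,-.016),(.022,-.016),(.022,.016),(-.022,.016))])
print("pred bottom",[proj("side",[.459+a,.3057+.016,0]).round(1) for a in(-.022,.022)])
print("tcp px",proj("side",[.4608,.3071,.1123]),proj("top",[.4608,.3071,.1123]))
a=s[270:420,240:410]; b=t[180:330,90:260]
cv2.imwrite("pics/s1c.png",cv2.resize(a,None,fx=4,fy=4,interpolation=cv2.INTER_CUBIC)[:,:,::-1])
E
```

```text
(((322.7308044433594, 369.65386962890625), (22.69835662841797, 11.783299446105957), 7.125016689300537), (311, 364, 24, 13))
(((323.3353271484375, 370.2411804199219), (22.886165618896484, 12.907363891601562), 12.52880573272705), (312, 364, 23, 16))
pred blank side top corners [array([334.3, 365.8]), array([312.8, 363.9]), array([311. , 374.8]), array([333. , 376.7])]
pred bottom [array([332.5, 387.8]), array([310.8, 385.9])]
tcp px [322.74867959 338.72455755] [155.6681771  260.34064414]
```

View pics/s1c.png

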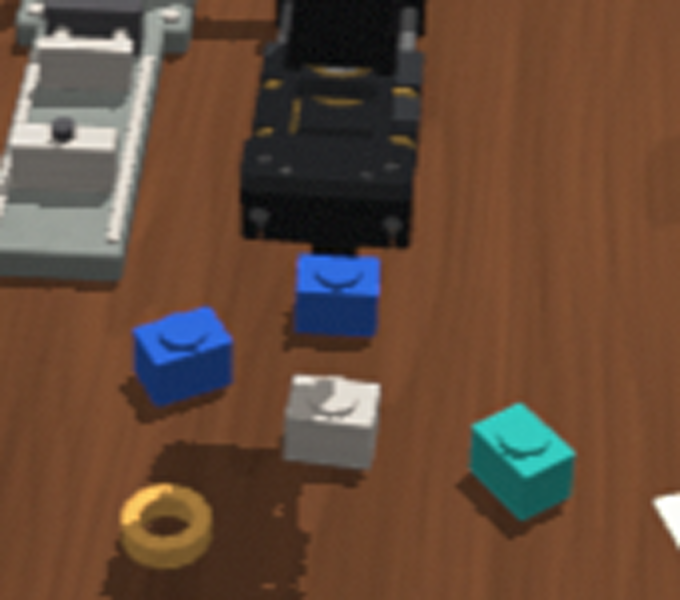

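```bash
python3 - <<'E'
from h import *
print(read_state())
for n in("side","top"):
    p=camera_params(n); print(n,"cam",(-p["R"].T@p["t"]).round(3))
    for q in([.4608,.3071,.1123],[.4608,.3071,.182],[.423,.402,.182],[.498,.402,.182],[.423,.212,.182],[.498,.212,.182],[.4586,.213,.034],[.1824,.597,.201]): print(q,proj(n,q).round(1))
a=cv2.imread("pics/s1.png")[200:400,220:420]; b=cv2.imread("pics/t1.png")[170:370,70:270]
cv2.imwrite("pics/d1.png",np.hstack([cv2.resize(x,(400,400),interpolation=cv2.INTER_CUBIC) for x in(a,b)]))
E
```

```text
{'time_s': 3.3, 'joint_positions': array([ 2.21014846e+01,  3.20438966e+01,  9.77366036e+01,  1.71105095e-03,
        5.03683154e+01, -6.94266522e+01]), 'qvel': array([-0.04255132,  0.59439992,  0.00479388,  0.03927452,  0.08627858,
        0.12394892]), 'tau': array([ 1.73742062e-02, -4.09805453e+01, -1.28515980e+01, -5.51975085e-03,
        7.16061727e-02,  1.92913154e-05]), 'position': array([0.45775968, 0.30570212, 0.10823797]), 'tcp_rot': array([[-9.99641912e-01, -2.66498624e-02, -2.41511757e-03],
       [-2.66476200e-02,  9.99644432e-01, -9.55926703e-04],
       [ 2.43973415e-03, -8.91227262e-04, -9.99996627e-01]]), 'force': array([-0.74066264, -0.77015332, -0.81292237]), 'moment': array([0.00912913, 0.00142295, 0.02033731]), 'opening': 0.005203218252484028}
side cam [0.39  1.205 0.856]
[0.4608, 0.3071, 0.1123] [322.7 338.7]
[0.4608, 0.3071, 0.182] [323.6 309.8]
[0.423, 0.402, 0.182] [340.  344.2]
[0.498, 0.402, 0.182] [297.2 340.6]
[0.423, 0.212, 0.182] [346.9 283. ]
[0.498, 0.212, 0.182] [309.8 280.2]
[0.4586, 0.213, 0.034] [327.2 339.2]
[0.1824, 0.597, 0.201] [501.  437.7]
top cam [ 0.332 -0.06   1.37 ]
[0.4608, 0.3071, 0.1123] [155.7 260.3]
[0.4608, 0.3071, 0.182] [145.7 256.5]
[0.423, 0.402, 0.182] [ 96.7 274.5]
[0.498, 0.402, 0.182] [ 99.7 237. ]
[0.423, 0.212, 0.182] [192.3 276.6]
[0.498, 0.212, 0.182] [194.4 239. ]
[0.4586, 0.213, 0.034] [207.7 266. ]
[0.1824, 0.597, 0.201] [-20.  398.6]
```

View pics/d1.png

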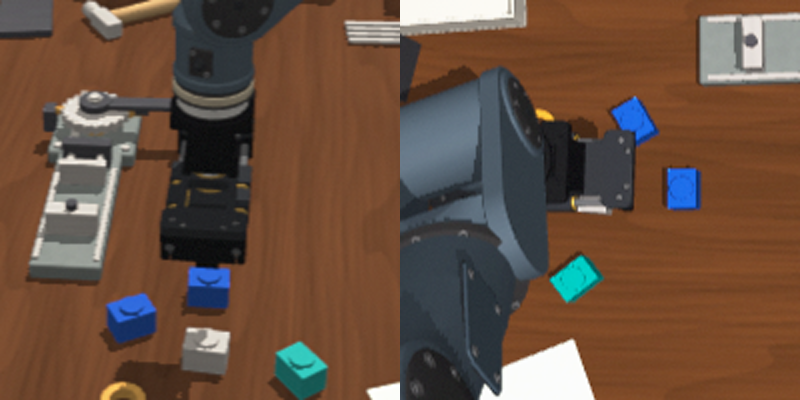

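Emit:
play_rows(plan=[[[0,0,0,0,0,0,0.4],[0,0,0,0,0,0,0.4],[0,0,0,0,0,0,0.4],[0,0,0,0,0,0,0.4],[0,0,0,0,0,0,0.4],[0,0,0,0,0,0,0.4],[0,0,-0.6,0,0,0,0.4],[0,0,-0.6,0,0,0,0.4],[0,0,-0.4,0,0,0,0.4],[0,0,-0.2,0,0,0,0.4],[0,0,-0.2,0,0,0,0.4],[0,0,0,0,0,0,0.4]]])

```text
time_s: 4.5
position: [0.4584, 0.306, 0.0087]
tcp_rot: [[-1.0, -0.027, -0.001], [-0.027, 1.0, -0.001], [0.001, -0.0, -1.0]]
force: [-0.9, -0.9, -0.2]
opening: 0.696
```

```bash
python3 - <<'E'
from h import *
s=read_state(); print(s["position"],s["force"],s["opening"])
s=capture("side"); t=capture("top")
a=s[320:410,275:375]; b=t[220:310,118:218]
cv2.imwrite("pics/e1.png",np.hstack([cv2.resize(x,(400,360),interpolation=cv2.INTER_CUBIC) for x in(a,b)])[:,:,::-1])
E
```

```text
[0.45840617 0.30599131 0.00872558] [-0.88216506 -0.85204601 -0.18555759] 0.69647037061586
```

View pics/e1.png

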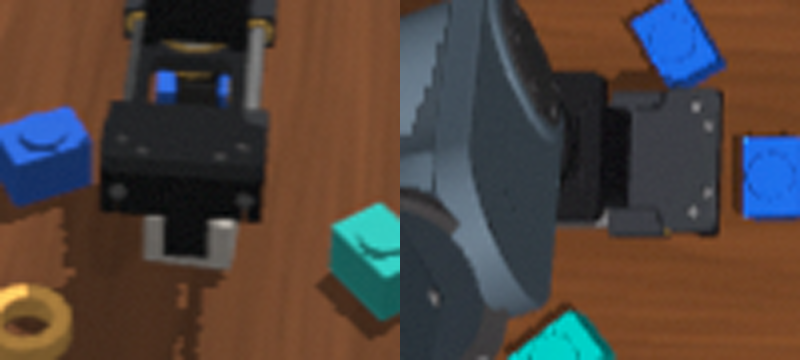

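The near finger now stands centred in front of the blank, at side crop (185,235), reaching nearly to the bench. The geometry is right, so the earlier failure was lifting before the fingers had closed. This time I'll close and wait.

Emit:
play_rows(plan=[[[0,0,0,0,0,0,-1],[0,0,0,0,0,0,-1],[0,0,0,0,0,0,-1],[0,0,0,0,0,0,-1],[0,0,0,0,0,0,-1],[0,0,0,0,0,0,-1],[0,0,0,0,0,0,-1]]])

```text
time_s: 5.3
position: [0.4591, 0.3063, 0.0098]
tcp_rot: [[-1.0, -0.027, 0.001], [-0.027, 1.0, 0.0], [-0.001, 0.0, -1.0]]
force: [-0.5, -1.3, 4.9]
opening: 0.144
```

Emit:
play_rows(plan=[[[0,0,0,0,0,0,-1],[0,0,0,0,0,0,-1],[0,0,0,0,0,0,-1]]])

```text
time_s: 5.6
position: [0.4592, 0.3065, 0.0098]
tcp_rot: [[-1.0, -0.027, 0.001], [-0.027, 1.0, 0.001], [-0.001, 0.001, -1.0]]
force: [-0.5, -0.7, 5.7]
opening: 0.011
```

```bash
python3 - <<'E'
from h import *
for y in(.336,.343,.35): print(y,[proj("side",[.458,y,z]).round(1) for z in(0,.01,.02)])
print(proj("top",[.496,.212,.08]),proj("top",[.496,.222,.08]))
s=capture("side"); t=capture("top")
a=s[320:410,275:375]; b=t[220:310,118:218]
cv2.imwrite("pics/e2.png",np.hstack([cv2.resize(x,(400,360),interpolation=cv2.INTER_CUBIC) for x in(a,b)])[:,:,::-1])
E
```

```text
0.336 [array([321.4, 392. ]), array([321.5, 388.3]), array([321.7, 384.6])]
0.343 [array([321.1, 394.5]), array([321.2, 390.8]), array([321.3, 387.1])]
0.35 [array([320.7, 397. ]), array([320.8, 393.3]), array([320.9, 389.6])]
[204.81372956 246.67502417] [200.1999596  246.57949812]
```

View pics/e2.png

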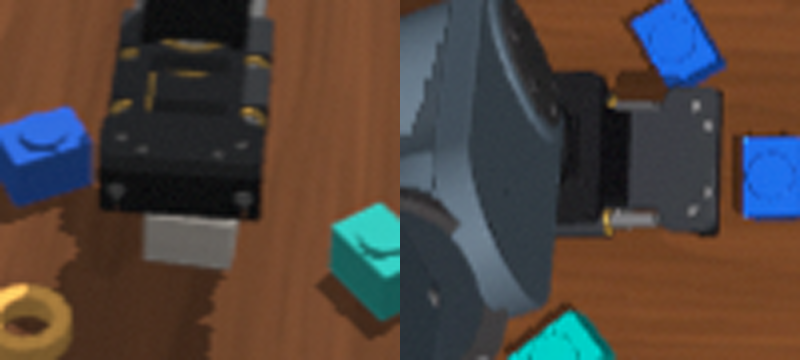

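The blank hasn't moved. The closed fingers rest on its top, with 5.7 N upward, so the finger ends are really well above the reported TCP. I'll open and feel downward.

Emit:
play_rows(plan=[[[0,0,0.2,0,0,0,0.4],[0,0,0,0,0,0,0.4],[0,0,0,0,0,0,0.4],[0,0,0,0,0,0,0.4],[0,0,0,0,0,0,0.4],[0,0,0,0,0,0,0.4],[0,0,0,0,0,0,0.4],[0,0,0,0,0,0,0.4],[0,0,-0.2,0,0,0,0.4],[0,0,-0.1,0,0,0,0.4],[0,0,-0.05,0,0,0,0.4]]])

```text
time_s: 6.8
position: [0.4581, 0.3058, 0.0009]
tcp_rot: [[-1.0, -0.027, -0.002], [-0.027, 1.0, -0.001], [0.002, -0.001, -1.0]]
force: [0.1, 0.8, 0.6]
opening: 0.696
```

Emit:
play_rows(plan=[[[0,0,-0.06,0,0,0,0.4],[0,0,0,0,0,0,0.4]]])

```text
time_s: 7.0
position: [0.4584, 0.306, -0.0016]
tcp_rot: [[-1.0, -0.027, -0.001], [-0.027, 1.0, -0.0], [0.001, -0.0, -1.0]]
force: [0.1, 0.5, -0.3]
opening: 0.702
```

Emit:
play_rows(plan=[[[0,0,-0.08,0,0,0,0.4],[0,0,0,0,0,0,0.4]]])

```text
time_s: 7.2
position: [0.4586, 0.3061, -0.0054]
tcp_rot: [[-1.0, -0.027, -0.0], [-0.027, 1.0, -0.0], [0.0, -0.0, -1.0]]
force: [-0.6, 0.0, 0.1]
opening: 0.7
```

Emit:
play_rows(plan=[[[0,0,-0.08,0,0,0,0.4],[0,0,0,0,0,0,0.4]]])

```text
time_s: 7.4
position: [0.4585, 0.3061, -0.0094]
tcp_rot: [[-1.0, -0.027, -0.001], [-0.027, 1.0, -0.0], [0.001, -0.0, -1.0]]
force: [-0.3, 0.0, 0.4]
opening: 0.702
```

Emit:
play_rows(plan=[[[0,0,-0.06,0,0,0,0.4],[0,0,0,0,0,0,0.4]]])

```text
time_s: 7.6
position: [0.4586, 0.3061, -0.0123]
tcp_rot: [[-1.0, -0.027, -0.0], [-0.027, 1.0, -0.0], [0.0, -0.0, -1.0]]
force: [-0.5, -0.3, 0.8]
opening: 0.699
```

Emit:
play_rows(plan=[[[0,0,-0.08,0,0,0,0.4],[0,0,0,0,0,0,0.4]]])

```text
time_s: 7.8
position: [0.4585, 0.306, -0.0165]
tcp_rot: [[-1.0, -0.027, -0.001], [-0.027, 1.0, -0.0], [0.001, -0.0, -1.0]]
force: [-0.4, 0.7, 0.0]
opening: 0.702
```

Emit:
play_rows(plan=[[[0,0,-0.08,0,0,0,0.4],[0,0,0,0,0,0,0.4]]])

```text
time_s: 8.0
position: [0.4589, 0.3062, -0.0201]
tcp_rot: [[-1.0, -0.027, 0.0], [-0.027, 1.0, 0.0], [-0.0, 0.0, -1.0]]
force: [0.7, 0.6, -0.0]
opening: 0.702
```

Emit:
play_rows(plan=[[[0,0,-0.06,0,0,0,0.4],[0,0,0,0,0,0,0.4]]])

```text
time_s: 8.2
position: [0.4589, 0.3063, -0.0203]
tcp_rot: [[-1.0, -0.027, 0.001], [-0.027, 1.0, 0.0], [-0.001, 0.0, -1.0]]
force: [-3.4, -1.9, 22.2]
opening: 0.703
```

The fingers meet the bench at reported z = -0.020, so the true tips are 20 mm above the reported TCP. I'll correct for that from here on, rise about 9 mm and grip.

Emit:
play_rows(plan=[[[0,0,0.2,0,0,0,0.4],[0,0,0,0,0,0,-1],[0,0,0,0,0,0,-1],[0,0,0,0,0,0,-1],[0,0,0,0,0,0,-1],[0,0,0,0,0,0,-1],[0,0,0,0,0,0,-1],[0,0,0,0,0,0,-1],[0,0,0,0,0,0,-1]]])

```text
time_s: 9.1
position: [0.4583, 0.3061, -0.0135]
tcp_rot: [[-1.0, -0.027, -0.001], [-0.027, 1.0, -0.0], [0.001, -0.0, -1.0]]
force: [-0.9, -0.0, -3.3]
opening: 0.367
```

Emit:
play_rows(plan=[[[0,0,0.3,0,0,0,-1],[0,0,0.5,0,0,0,-1],[0,0,0.6,0,0,0,-1],[0,0,0.4,0,0,0,-1],[0,0,0,0,0,0,-1],[0,0,0,0,0,0,-1]]])

```text
time_s: 9.7
position: [0.4584, 0.306, 0.0767]
tcp_rot: [[-1.0, -0.027, -0.0], [-0.027, 1.0, -0.0], [0.0, -0.0, -1.0]]
force: [-0.4, -0.7, -3.1]
opening: 0.364
```

Emit:
play_rows(plan=[[[0.288,-0.364,0,0,0,-0.041,-1],[0.288,-0.364,0,0,0,-0.041,-1],[0.288,-0.364,0,0,0,-0.041,-1],[0.288,-0.364,0,0,0,-0.041,-1],[0.288,-0.364,0,0,0,-0.041,-1],[0.288,-0.364,0,0,0,-0.041,-1],[0.288,-0.364,0,0,0,-0.041,-1],[0.288,-0.364,0,0,0,-0.041,-1],[0.288,-0.364,0,0,0,-0.041,-1],[0.288,-0.364,0,0,0,-0.041,-1],[0.288,-0.364,0,0,0,-0.041,-1],[0.288,-0.364,0,0,0,-0.041,-1]]])

```text
time_s: 10.9
position: [0.6303, 0.087, 0.0742]
tcp_rot: [[-0.046, 0.999, -0.005], [0.999, 0.046, 0.0], [0.0, -0.005, -1.0]]
force: [0.3, -0.1, -3.1]
opening: 0.37
```

Emit:
play_rows(plan=[[[0,0,-0.2,0,0,0,-1],[0,0,0,0,0,0,-1],[0,0,0,0,0,0,-1]]])

```text
time_s: 11.2
position: [0.629, 0.0885, 0.0649]
tcp_rot: [[-0.053, 0.999, -0.005], [0.999, 0.053, 0.001], [0.001, -0.005, -1.0]]
force: [-0.6, 0.2, -2.6]
opening: 0.369
```

```bash
python3 - <<'E'
from h import *
s=read_state(); print(s["position"],s["tcp_rot"].round(3),s["force"],s["opening"],s["joint_positions"])
s=capture("side"); t=capture("top")
cv2.imwrite("pics/f_s.png",s[:,:,::-1]);cv2.imwrite("pics/f_t.png",t[:,:,::-1])
a=s[220:345,215:354]; b=t[140:265,200:339]
cv2.imwrite("pics/f1.png",np.hstack([cv2.resize(x,(400,360),interpolation=cv2.INTER_CUBIC) for x in(a,b)])[:,:,::-1])
E
```

```text
[0.62900189 0.08854674 0.06488643] [[-0.053  0.999 -0.005]
 [ 0.999  0.053  0.001]
 [ 0.001 -0.005 -1.   ]] [-0.58221445  0.21142126 -2.57761028] 0.369098941794776 [-2.06087407e+00  4.08502949e+01  8.64267516e+01  2.40114934e-02
  5.30333193e+01 -5.13923590e+00]
```

View pics/f1.png

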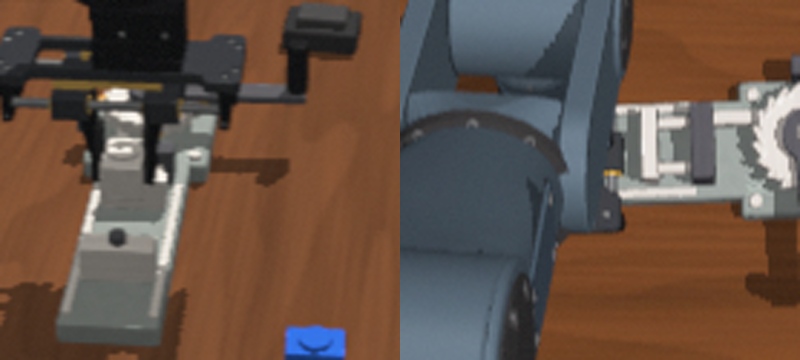

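The side view shows the blank (side crop ~(122,165)) hanging between jaw and stop. I'll lower it onto the bed.

Emit:
play_rows(plan=[[[0.02,0,-0.3,0,0,0,-1],[0.01,0,-0.35,0,0,0,-1],[0,0,-0.25,0,0,0,-1],[0,0,-0.15,0,0,0,-1],[0,0,-0.05,0,0,0,-1],[0,0,0,0,0,0,-1]]])

```text
time_s: 11.9
position: [0.6329, 0.0878, 0.0115]
tcp_rot: [[-0.052, 0.999, -0.001], [0.999, 0.052, 0.0], [0.0, -0.001, -1.0]]
force: [-0.5, 0.6, -2.1]
opening: 0.366
```

Emit:
play_rows(plan=[[[0,0,-0.04,0,0,0,-1],[0,0,0,0,0,0,-1]]])

```text
time_s: 12.1
position: [0.6335, 0.0877, 0.0104]
tcp_rot: [[-0.052, 0.999, 0.001], [0.999, 0.052, -0.0], [-0.0, 0.001, -1.0]]
force: [-0.6, -0.5, -3.0]
opening: 0.364
```

Emit:
play_rows(plan=[[[0,0,-0.05,0,0,0,-1],[0,0,0,0,0,0,-1]]])

```text
time_s: 12.3
position: [0.633, 0.0877, 0.0075]
tcp_rot: [[-0.052, 0.999, -0.0], [0.999, 0.052, -0.0], [-0.0, -0.0, -1.0]]
force: [-1.1, 0.3, -3.5]
opening: 0.369
```

Emit:
play_rows(plan=[[[-0.03,0,-0.03,0,0,0,-1],[0,0,0,0,0,0,-1]]])

```text
time_s: 12.5
position: [0.632, 0.0877, 0.0063]
tcp_rot: [[-0.052, 0.999, 0.001], [0.999, 0.052, -0.0], [-0.0, 0.001, -1.0]]
force: [0.6, -0.2, -2.2]
opening: 0.368
```

Emit:
play_rows(plan=[[[0,0,-0.03,0,0,0,-1],[0,0,0,0,0,0,-1]]])

```text
time_s: 12.7
position: [0.632, 0.0877, 0.0063]
tcp_rot: [[-0.052, 0.999, 0.001], [0.999, 0.052, -0.0], [-0.0, 0.001, -1.0]]
force: [-1.0, -0.6, 6.6]
opening: 0.367
```

Down on the bed. Releasing and rising.

Emit:
play_rows(plan=[[[0,0,0.02,0,0,0,0.05],[0,0,0,0,0,0,0.05],[0,0,0,0,0,0,0.05],[0,0,0,0,0,0,0.05],[0,0,0.4,0,0,0,0.05],[0,0,0.8,0,0,0,0.05],[0,0,0.8,0,0,0,0.05],[0,0,0.5,0,0,0,0.05],[0,0,0,0,0,0,0.05]]])

```text
time_s: 13.6
position: [0.6348, 0.0878, 0.1349]
tcp_rot: [[-0.052, 0.999, 0.009], [0.999, 0.052, -0.0], [-0.001, 0.009, -1.0]]
force: [0.8, 0.5, -0.4]
opening: 0.527
```

Emit:
play_rows(plan=[[[-0.203,-0.302,0,0,0,-0.0408,0.05],[-0.203,-0.302,0,0,0,-0.0408,0.05],[-0.203,-0.302,0,0,0,-0.0408,0.05],[-0.203,-0.302,0,0,0,-0.0408,0.05],[-0.203,-0.302,0,0,0,-0.0408,0.05],[-0.203,-0.302,0,0,0,-0.0408,0.05],[-0.203,-0.302,0,0,0,-0.0408,0.05],[-0.203,-0.302,0,0,0,-0.0408,0.05],[-0.203,-0.302,0,0,0,-0.0408,0.05],[-0.203,-0.302,0,0,0,-0.0408,0.05],[-0.203,-0.302,0,0,0,-0.0408,0.05],[-0.203,-0.302,0,0,0,-0.0408,0.05]]])

```text
time_s: 14.8
position: [0.5084, -0.0936, 0.1292]
tcp_rot: [[0.997, 0.079, -0.002], [0.079, -0.997, 0.001], [-0.002, -0.001, -1.0]]
force: [0.2, -0.4, 0.6]
opening: 0.525
```

Emit:
play_rows(plan=[[[0,0,0,0,0,0,0.05],[0,0,0,0,0,0,0.05]]])

```text
time_s: 15.0
position: [0.5093, -0.0933, 0.1297]
tcp_rot: [[0.996, 0.085, -0.001], [0.085, -0.996, 0.001], [-0.001, -0.001, -1.0]]
force: [0.0, 0.3, 0.1]
opening: 0.524
```

```bash
python3 - <<'E'
from h import *
s=read_state(); print(s["position"],s["force"],s["joint_positions"])
s=capture("side"); t=capture("top")
a=s[200:345,230:380]; b=t[140:265,205:355]
cv2.imwrite("pics/g1.png",np.hstack([cv2.resize(a,(400,387),interpolation=cv2.INTER_CUBIC),cv2.resize(t[140:285,205:355],(400,387),interpolation=cv2.INTER_CUBIC)])[:,:,::-1])
E
```

```text
[ 0.50926214 -0.09330542  0.12965836] [0.04579419 0.27679593 0.07753399] [-2.27744817e+01  2.80721197e+01  1.01455629e+02  2.43403545e-02
  5.05655978e+01  6.23106664e+01]
```

View pics/g1.png

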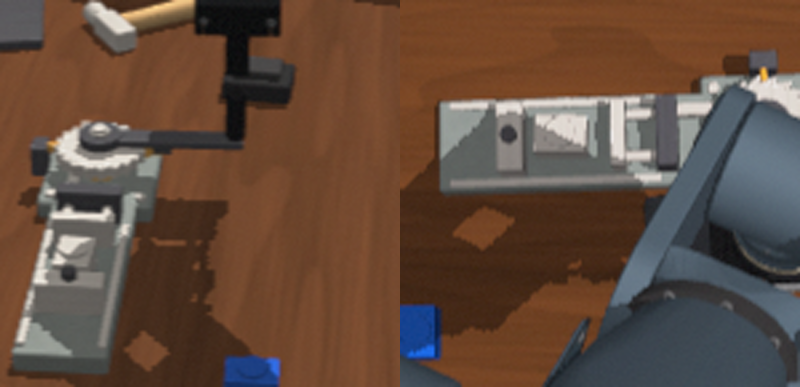

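The blank stands in the gap at top crop (560,133), aligned with the bed. The fingers line up with the knob at side crop (236,110). I'll descend and pinch the knob.

Emit:
play_rows(plan=[[[0,0,-0.5,0,0,0,0.05],[0,0,-0.5,0,0,0,0.05],[0,0,-0.35,0,0,0,0.05],[0,0,-0.2,0,0,0,0.05],[0,0,0,0,0,0,-1],[0,0,0,0,0,0,-1],[0,0,0,0,0,0,-1],[0,0,0,0,0,0,-1],[0,0,0,0,0,0,-1],[0,0,0,0,0,0,-1],[0,0,0,0,0,0,-1]]])

```text
time_s: 16.2
position: [0.5105, -0.0937, 0.0538]
tcp_rot: [[0.996, 0.084, 0.002], [0.084, -0.996, -0.001], [0.002, 0.001, -1.0]]
force: [0.1, -0.2, 5.7]
opening: 0.22
```

```bash
cat > arc.py <<'E'
import numpy as np,json,sys
P=np.array([.640,-.082]);R=.1305
def rows(a,b,n,g=-1,z=0):
    f=np.radians(np.linspace(a,b,n+1)); p=P+R*np.c_[np.cos(f),np.sin(f)]
    d=np.diff(p,axis=0)/.05; return [[round(x,3),round(y,3),z,0,0,round((b-a)/n/180,4),g] for x,y in d]
if __name__=="__main__":
    a=list(map(float,sys.argv[1:])); 
    for i in range(0,len(a),3): print(json.dumps(rows(a[i],a[i+1],int(a[i+2]))))
E
python3 arc.py 185 158 9 158 208 12 208 158 12 ; python3 arc.py 158 162 1 162 180 6 180 198 6 198 208 3
```

```text
[[-0.008, 0.136, 0, 0, 0, -0.0167, -1], [-0.001, 0.137, 0, 0, 0, -0.0167, -1], [0.006, 0.137, 0, 0, 0, -0.0167, -1], [0.013, 0.136, 0, 0, 0, -0.0167, -1], [0.02, 0.135, 0, 0, 0, -0.0167, -1], [0.027, 0.134, 0, 0, 0, -0.0167, -1], [0.034, 0.132, 0, 0, 0, -0.0167, -1], [0.041, 0.13, 0, 0, 0, -0.0167, -1], [0.048, 0.128, 0, 0, 0, -0.0167, -1]]
[[-0.065, -0.178, 0, 0, 0, 0.0231, -1], [-0.052, -0.183, 0, 0, 0, 0.0231, -1], [-0.038, -0.186, 0, 0, 0, 0.0231, -1], [-0.024, -0.188, 0, 0, 0, 0.0231, -1], [-0.011, -0.189, 0, 0, 0, 0.0231, -1], [0.003, -0.19, 0, 0, 0, 0.0231, -1], [0.017, -0.189, 0, 0, 0, 0.0231, -1], [0.031, -0.187, 0, 0, 0, 0.0231, -1], [0.044, -0.185, 0, 0, 0, 0.0231, -1], [0.057, -0.181, 0, 0, 0, 0.0231, -1], [0.07, -0.176, 0, 0, 0, 0.0231, -1], [0.083, -0.171, 0, 0, 0, 0.0231, -1]]
[[-0.083, 0.171, 0, 0, 0, -0.0231, -1], [-0.07, 0.176, 0, 0, 0, -0.0231, -1], [-0.057, 0.181, 0, 0, 0, -0.0231, -1], [-0.044, 0.185, 0, 0, 0, -0.0231, -1], [-0.031, 0.187, 0, 0, 0, -0.0231, -1], [-0.017, 0.189, 0, 0, 0, -0.0231, -1], [-0.003, 0.19, 0, 0, 0, -0.0231, -1], [0.011, 0.189, 0, 0, 0, -0.0231, -1], [0.024, 0.188, 0, 0, 0, -0.0231, -1], [0.038, 0.186, 0, 0, 0, -0.0231, -1], [0.052, 0.183, 0, 0, 0, -0.0231, -1], [0.065, 0.178, 0, 0, 0, -0.0231, -1]]
[[-0.062, -0.171, 0, 0, 0, 0.0222, -1]]
[[-0.039, -0.131, 0, 0, 0, 0.0167, -1], [-0.032, -0.133, 0, 0, 0, 0.0167, -1], [-0.025, -0.134, 0, 0, 0, 0.0167, -1], [-0.018, -0.135, 0, 0, 0, 0.0167, -1], [-0.011, -0.136, 0, 0, 0, 0.0167, -1], [-0.004, -0.137, 0, 0, 0, 0.0167, -1]]
[[0.004, -0.137, 0, 0, 0, 0.0167, -1], [0.011, -0.136, 0, 0, 0, 0.0167, -1], [0.018, -0.135, 0, 0, 0, 0.0167, -1], [0.025, -0.134, 0, 0, 0, 0.0167, -1], [0.032, -0.133, 0, 0, 0, 0.0167, -1], [0.039, -0.131, 0, 0, 0, 0.0167, -1]]
[[0.051, -0.143, 0, 0, 0, 0.0185, -1], [0.059, -0.14, 0, 0, 0, 0.0185, -1], [0.067, -0.136, 0, 0, 0, 0.0185, -1]]
```

Emit:
play_rows(plan=[[[0,0,0.04,0,0,0,-1],[-0.008,0.136,0,0,0,-0.0167,-1],[-0.001,0.137,0,0,0,-0.0167,-1],[0.006,0.137,0,0,0,-0.0167,-1],[0.013,0.136,0,0,0,-0.0167,-1],[0.02,0.135,0,0,0,-0.0167,-1],[0.027,0.134,0,0,0,-0.0167,-1],[0.034,0.132,0,0,0,-0.0167,-1],[0.041,0.13,0,0,0,-0.0167,-1],[0.048,0.128,0,0,0,-0.0167,-1],[0,0,0,0,0,0,-1]]])

```text
time_s: 17.3
position: [0.5203, -0.0335, 0.054]
tcp_rot: [[0.926, -0.378, 0.002], [-0.378, -0.926, -0.001], [0.003, -0.0, -1.0]]
force: [5.1, -1.9, -12.6]
opening: 0.224
```

Emit:
play_rows(plan=[[[-0.055,-0.178,-0.028,0,0,0.0231,-1],[-0.052,-0.183,0,0,0,0.0231,-1],[-0.038,-0.186,0,0,0,0.0231,-1],[-0.024,-0.188,0,0,0,0.0231,-1],[-0.011,-0.189,0,0,0,0.0231,-1],[0.003,-0.19,0,0,0,0.0231,-1],[0.017,-0.189,0,0,0,0.0231,-1],[0.031,-0.187,0,0,0,0.0231,-1],[0.044,-0.185,0,0,0,0.0231,-1],[0.057,-0.181,0,0,0,0.0231,-1],[0.07,-0.176,0,0,0,0.0231,-1],[0,0,0,0,0,0,-1]]])

```text
time_s: 18.5
position: [0.5207, -0.1356, 0.0538]
tcp_rot: [[0.917, 0.399, -0.0], [0.399, -0.917, -0.0], [-0.0, 0.0, -1.0]]
force: [-0.8, -0.4, 0.7]
opening: 0.222
```

Emit:
play_rows(plan=[[[-0.07,0.176,0,0,0,-0.0231,-1],[-0.057,0.181,0,0,0,-0.0231,-1],[-0.044,0.185,0,0,0,-0.0231,-1],[-0.031,0.187,0,0,0,-0.0231,-1],[-0.017,0.189,0,0,0,-0.0231,-1],[-0.003,0.19,0,0,0,-0.0231,-1],[0.011,0.189,0,0,0,-0.0231,-1],[0.024,0.188,0,0,0,-0.0231,-1],[0.038,0.186,0,0,0,-0.0231,-1],[0.052,0.183,0,0,0,-0.0231,-1],[0.055,0.178,0,0,0,-0.0231,-1],[0,0,0,0,0,0,-1]]])

```text
time_s: 19.7
position: [0.5204, -0.0334, 0.0538]
tcp_rot: [[0.926, -0.378, 0.003], [-0.378, -0.926, -0.002], [0.004, 0.0, -1.0]]
force: [2.3, -2.0, -1.9]
opening: 0.22
```

```bash
python3 - <<'E'
from h import *
t=capture("top"); cv2.imwrite("pics/j1.png",t[:,:,::-1])
c=t[155:285,205:345]; o=cv2.imread("pics/top0.png")[155:285,205:345,::-1]
# bright (steel) column profile over bed rows
for im in(o,c):
    g=cv2.cvtColor(im,cv2.COLOR_RGB2GRAY)[28:46].mean(0); print([int(v) for v in g[25:100]])
E
```

```text
[140, 140, 140, 140, 140, 139, 135, 98, 86, 86, 92, 137, 176, 164, 158, 152, 153, 166, 183, 204, 190, 104, 120, 138, 138, 138, 138, 138, 138, 138, 137, 137, 138, 137, 138, 138, 139, 139, 139, 138, 138, 139, 139, 139, 139, 140, 141, 139, 117, 86, 86, 86, 86, 104, 191, 200, 202, 201, 196, 131, 143, 149, 152, 150, 136, 118, 118, 118, 113, 95, 90, 70, 80, 82, 80]
[108, 108, 109, 112, 115, 115, 116, 96, 96, 96, 100, 131, 153, 141, 135, 130, 131, 143, 162, 183, 169, 96, 87, 98, 104, 146, 178, 177, 165, 165, 177, 177, 180, 183, 186, 185, 186, 186, 183, 185, 184, 189, 188, 188, 168, 108, 97, 95, 94, 107, 168, 147, 130, 115, 97, 89, 86, 85, 83, 80, 78, 73, 76, 81, 86, 91, 92, 94, 98, 99, 98, 97, 98, 97, 95]
```

Emit:
play_rows(plan=[[[-0.055,-0.178,0,0,0,0.0231,-1],[-0.052,-0.183,0,0,0,0.0231,-1],[-0.038,-0.186,0,0,0,0.0231,-1],[-0.024,-0.188,0,0,0,0.0231,-1],[-0.011,-0.189,0,0,0,0.0231,-1],[0.003,-0.19,0,0,0,0.0231,-1],[0.017,-0.189,0,0,0,0.0231,-1],[0.031,-0.187,0,0,0,0.0231,-1],[0.044,-0.185,0,0,0,0.0231,-1],[0.057,-0.181,0,0,0,0.0231,-1],[0.07,-0.176,0,0,0,0.0231,-1],[0,0,0,0,0,0,-1]]])

```text
time_s: 20.95
position: [0.5206, -0.1352, 0.0538]
tcp_rot: [[0.917, 0.399, -0.0], [0.399, -0.917, 0.0], [-0.0, -0.0, -1.0]]
force: [0.2, -1.1, 2.8]
opening: 0.22
```

Emit:
play_rows(plan=[[[-0.07,0.176,0,0,0,-0.0231,-1],[-0.057,0.181,0,0,0,-0.0231,-1],[-0.044,0.185,0,0,0,-0.0231,-1],[-0.031,0.187,0,0,0,-0.0231,-1],[-0.017,0.189,0,0,0,-0.0231,-1],[-0.003,0.19,0,0,0,-0.0231,-1],[0.011,0.189,0,0,0,-0.0231,-1],[0.024,0.188,0,0,0,-0.0231,-1],[0.038,0.186,0,0,0,-0.0231,-1],[0.052,0.183,0,0,0,-0.0231,-1],[0.055,0.178,0,0,0,-0.0231,-1],[0,0,0,0,0,0,-1]]])

```text
time_s: 22.15
position: [0.5204, -0.0334, 0.0538]
tcp_rot: [[0.925, -0.379, 0.004], [-0.379, -0.925, -0.002], [0.004, 0.0, -1.0]]
force: [3.5, -2.2, -1.0]
opening: 0.222
```

Emit:
play_rows(plan=[[[-0.055,-0.178,0,0,0,0.0231,-1],[-0.052,-0.183,0,0,0,0.0231,-1],[-0.038,-0.186,0,0,0,0.0231,-1],[-0.024,-0.188,0,0,0,0.0231,-1],[0,0,0,0,0,0,-1]]])

```text
time_s: 22.65
position: [0.5107, -0.0705, 0.0538]
tcp_rot: [[0.995, -0.099, 0.002], [-0.099, -0.995, -0.0], [0.002, 0.0, -1.0]]
force: [2.0, 0.3, 1.1]
opening: 0.218
```

Emit:
play_rows(plan=[[[-0.011,-0.189,0,0,0,0.0231,-1],[0.003,-0.19,0,0,0,0.0231,-1],[0.017,-0.189,0,0,0,0.0231,-1],[0.031,-0.187,0,0,0,0.0231,-1],[0,0,0,0,0,0,-1]]])

```text
time_s: 23.15
position: [0.5122, -0.1078, 0.0538]
tcp_rot: [[0.982, 0.189, -0.0], [0.189, -0.982, -0.0], [-0.0, 0.0, -1.0]]
force: [1.1, 0.4, 3.3]
opening: 0.219
```

Emit:
play_rows(plan=[[[0.044,-0.185,0,0,0,0.0231,-1],[0.057,-0.181,0,0,0,0.0231,-1],[0.07,-0.176,0,0,0,0.0231,-1],[0,0,0,0,0,0,-1]]])

```text
time_s: 23.55
position: [0.5204, -0.1348, 0.0538]
tcp_rot: [[0.918, 0.397, -0.001], [0.397, -0.918, -0.0], [-0.001, -0.0, -1.0]]
force: [-0.5, -1.4, 5.0]
opening: 0.219
```

Emit:
play_rows(plan=[[[-0.07,0.176,0.01,0,0,-0.0231,-1],[-0.057,0.181,0,0,0,-0.0231,-1],[-0.044,0.185,0,0,0,-0.0231,-1],[-0.031,0.187,0,0,0,-0.0231,-1],[-0.017,0.189,0,0,0,-0.0231,-1],[-0.003,0.19,0,0,0,-0.0231,-1],[0.011,0.189,0,0,0,-0.0231,-1],[0.024,0.188,0,0,0,-0.0231,-1],[0.038,0.186,0,0,0,-0.0231,-1],[0.052,0.183,0,0,0,-0.0231,-1],[0.055,0.178,0,0,0,-0.0231,-1],[0,0,0,0,0,0,-1]]])

```text
time_s: 24.75
position: [0.5204, -0.0334, 0.0539]
tcp_rot: [[0.925, -0.381, 0.003], [-0.381, -0.925, -0.003], [0.004, 0.001, -1.0]]
force: [4.0, -3.6, -1.4]
opening: 0.219
```

Emit:
play_rows(plan=[[[-0.055,-0.178,0,0,0,0.0231,-1],[-0.052,-0.183,0,0,0,0.0231,-1],[0,0,0,0,0,0,-1]]])

```text
time_s: 25.05
position: [0.5141, -0.0518, 0.0539]
tcp_rot: [[0.97, -0.243, 0.002], [-0.243, -0.97, -0.001], [0.002, 0.001, -1.0]]
force: [2.4, -2.0, -2.9]
opening: 0.219
```

Emit:
play_rows(plan=[[[-0.038,-0.186,0,0,0,0.0231,-1],[-0.024,-0.188,0,0,0,0.0231,-1],[0,0,0,0,0,0,-1]]])

```text
time_s: 25.35
position: [0.5108, -0.0698, 0.0538]
tcp_rot: [[0.995, -0.102, 0.001], [-0.102, -0.995, 0.0], [0.001, -0.0, -1.0]]
force: [2.8, 0.5, -2.8]
opening: 0.222
```

Emit:
play_rows(plan=[[[-0.011,-0.189,0,0,0,0.0231,-1],[0.003,-0.19,0,0,0,0.0231,-1],[0,0,0,0,0,0,-1]]])

```text
time_s: 25.65
position: [0.5101, -0.0884, 0.0539]
tcp_rot: [[0.999, 0.044, 0.0], [0.044, -0.999, 0.0], [0.0, -0.0, -1.0]]
force: [3.9, 0.4, -2.1]
opening: 0.216
```

Emit:
play_rows(plan=[[[0.017,-0.189,0,0,0,0.0231,-1],[0.031,-0.187,0,0,0,0.0231,-1],[0,0,0,0,0,0,-1]]])

```text
time_s: 25.95
position: [0.5119, -0.1061, 0.0538]
tcp_rot: [[0.982, 0.187, -0.001], [0.187, -0.982, 0.002], [-0.001, -0.002, -1.0]]
force: [2.5, 4.5, -0.0]
opening: 0.221
```

Emit:
play_rows(plan=[[[0.044,-0.185,0,0,0,0.0231,-1],[0.057,-0.181,0,0,0,0.0231,-1],[0,0,0,0,0,0,-1]]])

```text
time_s: 26.25
position: [0.5161, -0.1237, 0.0538]
tcp_rot: [[0.945, 0.327, -0.003], [0.327, -0.945, 0.003], [-0.002, -0.004, -1.0]]
force: [1.9, 4.8, 0.6]
opening: 0.221
```

Emit:
play_rows(plan=[[[0.07,-0.176,0,0,0,0.0231,-1],[0,0,0,0,0,0,-1]]])

```text
time_s: 26.45
position: [0.5192, -0.1319, 0.0538]
tcp_rot: [[0.919, 0.395, -0.004], [0.395, -0.919, 0.004], [-0.002, -0.005, -1.0]]
force: [1.4, 6.9, 2.3]
opening: 0.223
```

```bash
python3 - <<'E'
from h import *
t=capture("top"); s=capture("side"); cv2.imwrite("pics/j2.png",t[:,:,::-1])
cv2.imwrite("pics/k1.png",np.hstack([cv2.resize(s[230:345,225:345],(400,383),interpolation=cv2.INTER_CUBIC),cv2.resize(t[140:255,215:335],(400,383),interpolation=cv2.INTER_CUBIC)])[:,:,::-1])
E
```

```text
(no output)
```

View pics/k1.png

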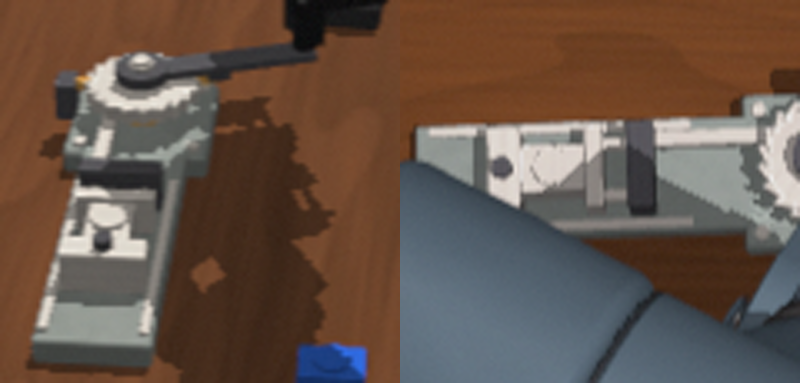

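The blank is now squeezed between jaw and stop, square on the bed (top crop ~(550,165)). Tangential knob force is about 5.8 N. One more stroke in small steps, watching the force.

Emit:
play_rows(plan=[[[-0.07,0.176,0,0,0,-0.0231,-1],[-0.057,0.181,0,0,0,-0.0231,-1],[-0.044,0.185,0,0,0,-0.0231,-1],[-0.031,0.187,0,0,0,-0.0231,-1],[-0.017,0.189,0,0,0,-0.0231,-1],[-0.003,0.19,0,0,0,-0.0231,-1],[0.011,0.189,0,0,0,-0.0231,-1],[0.024,0.188,0,0,0,-0.0231,-1],[0.038,0.186,0,0,0,-0.0231,-1],[0.052,0.183,0,0,0,-0.0231,-1],[0.055,0.178,0,0,0,-0.0231,-1],[0,0,0,0,0,0,-1]]])

```text
time_s: 27.75
position: [0.5205, -0.0335, 0.0539]
tcp_rot: [[0.925, -0.38, 0.003], [-0.38, -0.925, -0.003], [0.004, 0.002, -1.0]]
force: [4.5, -3.3, -6.2]
opening: 0.22
```

Emit:
play_rows(plan=[[[-0.055,-0.178,0,0,0,0.0231,-1],[-0.052,-0.183,0,0,0,0.0231,-1],[0,0,0,0,0,0,-1]]])

```text
time_s: 28.05
position: [0.5145, -0.0509, 0.0539]
tcp_rot: [[0.97, -0.244, 0.003], [-0.244, -0.97, 0.0], [0.002, -0.001, -1.0]]
force: [5.1, 2.4, -4.4]
opening: 0.222
```

Emit:
play_rows(plan=[[[-0.038,-0.186,0,0,0,0.0231,-1],[-0.024,-0.188,0,0,0,0.0231,-1],[0,0,0,0,0,0,-1]]])

```text
time_s: 28.35
position: [0.5111, -0.0679, 0.0538]
tcp_rot: [[0.995, -0.103, 0.002], [-0.103, -0.995, 0.003], [0.002, -0.003, -1.0]]
force: [8.0, 8.2, -3.8]
opening: 0.221
```

Emit:
play_rows(plan=[[[-0.011,-0.189,0,0,0,0.0231,-1],[0,0,0,0,0,0,-1]]])

```text
time_s: 28.55
position: [0.5103, -0.0767, 0.0538]
tcp_rot: [[1.0, -0.031, 0.001], [-0.031, -1.0, 0.004], [0.001, -0.004, -1.0]]
force: [6.7, 9.3, -2.4]
opening: 0.222
```

Emit:
play_rows(plan=[[[0.013,-0.19,0,0,0,0.0231,-1],[0,0,0,0,0,0,-1]]])

```text
time_s: 28.75
position: [0.5101, -0.0858, 0.0538]
tcp_rot: [[0.999, 0.042, -0.001], [0.042, -0.999, 0.004], [-0.001, -0.004, -1.0]]
force: [5.1, 8.7, -1.1]
opening: 0.218
```

Emit:
play_rows(plan=[[[0.017,-0.189,0,0,0,0.0231,-1],[0,0,0,0,0,0,-1]]])

```text
time_s: 28.95
position: [0.5105, -0.0948, 0.0538]
tcp_rot: [[0.993, 0.114, -0.002], [0.114, -0.993, 0.005], [-0.001, -0.005, -1.0]]
force: [5.1, 10.1, 0.1]
opening: 0.219
```

Emit:
play_rows(plan=[[[0.015,-0.094,0,0,0,0.0115,-1],[0,0,0,0,0,0,-1]]])

```text
time_s: 29.15
position: [0.5108, -0.0985, 0.0538]
tcp_rot: [[0.989, 0.149, -0.002], [0.149, -0.989, 0.006], [-0.001, -0.006, -1.0]]
force: [4.8, 11.6, 0.9]
opening: 0.218
```

Emit:
play_rows(plan=[[[0.018,-0.094,0,0,0,0.0115,-1],[0,0,0,0,0,0,-1]]])

```text
time_s: 29.35
position: [0.5113, -0.1028, 0.0538]
tcp_rot: [[0.983, 0.185, -0.003], [0.185, -0.983, 0.007], [-0.002, -0.007, -1.0]]
force: [3.5, 12.8, 1.9]
opening: 0.221
```

Emit:
play_rows(plan=[[[0.02,-0.093,0,0,0,0.0115,-1],[0,0,0,0,0,0,-1]]])

```text
time_s: 29.55
position: [0.5121, -0.1069, 0.0538]
tcp_rot: [[0.975, 0.22, -0.004], [0.22, -0.975, 0.007], [-0.002, -0.008, -1.0]]
force: [3.9, 14.0, 2.3]
opening: 0.223
```

```bash
python3 arc.py 193.4 158 9
```

```text
[[-0.036, 0.176, 0, 0, 0, -0.0219, -1], [-0.023, 0.178, 0, 0, 0, -0.0219, -1], [-0.011, 0.179, 0, 0, 0, -0.0219, -1], [0.001, 0.179, 0, 0, 0, -0.0219, -1], [0.013, 0.179, 0, 0, 0, -0.0219, -1], [0.026, 0.177, 0, 0, 0, -0.0219, -1], [0.038, 0.175, 0, 0, 0, -0.0219, -1], [0.05, 0.172, 0, 0, 0, -0.0219, -1], [0.061, 0.168, 0, 0, 0, -0.0219, -1]]
```

Emit:
play_rows(plan=[[[-0.036,0.176,0,0,0,-0.0219,-1],[-0.023,0.178,0,0,0,-0.0219,-1],[-0.011,0.179,0,0,0,-0.0219,-1],[0.001,0.179,0,0,0,-0.0219,-1],[0.013,0.179,0,0,0,-0.0219,-1],[0.026,0.177,0,0,0,-0.0219,-1],[0.038,0.175,0,0,0,-0.0219,-1],[0.05,0.172,0,0,0,-0.0219,-1],[0.061,0.168,0,0,0,-0.0219,-1],[0,0,0,0,0,0,-1]]])

```text
time_s: 30.55
position: [0.5206, -0.0335, 0.0538]
tcp_rot: [[0.924, -0.382, 0.001], [-0.382, -0.924, -0.003], [0.002, 0.003, -1.0]]
force: [3.2, -4.0, -4.4]
opening: 0.22
```

Emit:
play_rows(plan=[[[-0.055,-0.178,0,0,0,0.0231,-1],[-0.052,-0.183,0,0,0,0.0231,-1],[0,0,0,0,0,0,-1]]])

```text
time_s: 30.85
position: [0.5147, -0.0502, 0.0538]
tcp_rot: [[0.969, -0.247, 0.001], [-0.247, -0.969, 0.001], [0.001, -0.002, -1.0]]
force: [5.3, 4.2, -3.2]
opening: 0.217
```

Emit:
play_rows(plan=[[[-0.022,-0.093,0,0,0,0.0115,-1],[0,0,0,0,0,0,-1]]])

```text
time_s: 31.05
position: [0.5139, -0.0535, 0.0538]
tcp_rot: [[0.977, -0.213, 0.001], [-0.213, -0.977, 0.003], [0.001, -0.003, -1.0]]
force: [5.5, 7.7, -4.3]
opening: 0.219
```

Emit:
play_rows(plan=[[[-0.018,-0.093,0,0,0,0.0115,-1],[0,0,0,0,0,0,-1]]])

```text
time_s: 31.25
position: [0.513, -0.0573, 0.0538]
tcp_rot: [[0.984, -0.179, 0.001], [-0.179, -0.984, 0.004], [0.001, -0.004, -1.0]]
force: [7.1, 10.9, -3.6]
opening: 0.22
```

The working swing now picks up at about 12 N, against about 9 N on the previous stroke, so the new notch holds. I'll swing home, let go and rise.

Emit:
play_rows(plan=[[[0.018,0.093,0,0,0,-0.0115,-1],[0.022,0.093,0,0,0,-0.0115,-1],[0.052,0.183,0,0,0,-0.0231,-1],[0.055,0.178,0,0,0,-0.0231,-1],[0.008,0.018,0,0,0,0,-1],[0,0,0,0,0,0,-1],[0,0,0,0,0,0,-1]]])

```text
time_s: 31.95
position: [0.5206, -0.0335, 0.0538]
tcp_rot: [[0.924, -0.382, 0.001], [-0.382, -0.924, -0.003], [0.002, 0.003, -1.0]]
force: [1.6, -6.1, -4.0]
opening: 0.221
```

Emit:
play_rows(plan=[[[0,0,0,0,0,0,0.05],[0,0,0,0,0,0,0.05],[0,0,0,0,0,0,0.05],[0,0,0,0,0,0,0.05],[0,0,0.4,0,0,0,0.05],[0,0,0.8,0,0,0,0.05],[0,0,0.8,0,0,0,0.05],[0,0,0.8,0,0,0,0.05],[0,0,0,0,0,0,0.05]]])

```text
time_s: 32.85
position: [0.5239, -0.033, 0.1995]
tcp_rot: [[0.925, -0.381, 0.012], [-0.381, -0.925, -0.003], [0.012, -0.001, -1.0]]
force: [0.8, -0.4, 0.5]
opening: 0.527
```

Emit:
play_rows(plan=[[[-0.6,0.7,0.1,0,0,0,0.05],[-0.4,0.8,0.1,0,0,0,0.05],[0,0.9,0.1,0,0,0,0.05],[0,0.9,0,0,0,0,0.05],[0,0.9,0,0,0,0,0.05],[0,0.9,0,0,0,0,0.05],[0,0.9,0,0,0,0,0.05],[0,0,0,0,0,0,0.05],[0,0,0,0,0,0,0.05],[0,0,0,0,0,0,0.05]]])

```text
time_s: 33.85
position: [0.4695, 0.2667, 0.2083]
tcp_rot: [[0.925, -0.381, -0.002], [-0.381, -0.925, -0.001], [-0.001, 0.002, -1.0]]
force: [0.0, -0.3, 0.1]
opening: 0.525
```

```bash
python3 - <<'E'
from h import *
s=read_state(); print(s["position"],s["force"],s["time_s"])
t=capture("top"); s=capture("side")
cv2.imwrite("pics/z1.png",np.hstack([cv2.resize(s[210:345,225:365],(400,386),interpolation=cv2.INTER_CUBIC),cv2.resize(t[140:275,215:355],(400,386),interpolation=cv2.INTER_CUBIC)])[:,:,::-1])
E
```

```text
[0.46946576 0.26670992 0.20833106] [ 0.04351642 -0.283556    0.12414857] 33.85
```

View pics/z1.png

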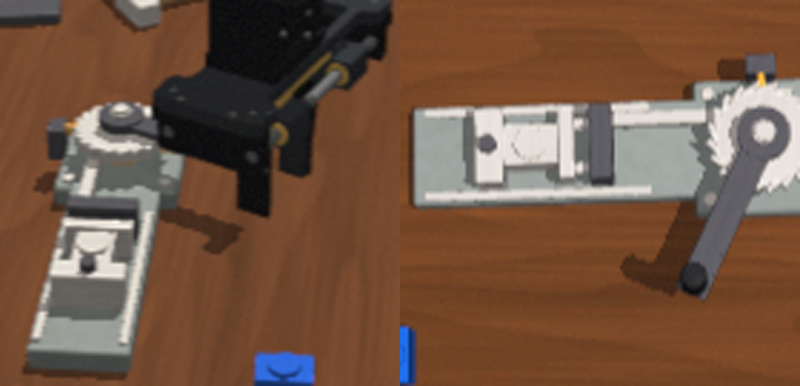

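The blank is clamped square between jaw and stop, the lever is at its home stop with the knob at top crop (694,278), and the arm is clear. Handing in.

```bash
python3 -c "
from rig import *
print(hand_in())"
```

```text
the job is handed in; nothing more can be done
None
```

The blank is clamped square between jaw and stop, and I handed the job in at about 34 s of the 72 s allowed; hand-in gave no verdict.

- **Placing:** I stood the blank on the bed, long way along it, and let go. It took three grasp attempts. The first two closed on nothing because the finger ends sit 20 mm above the reported TCP. I found this by lowering the open fingers until they touched the bench, and corrected for it afterwards.
- **Clamping:** I pinched the knob and made four full strokes and one part stroke. The knob then pushed back with about 13 N, the highest reading I saw. A short check swing picked up at about 12 N, against about 9 N on the stroke before, so the last notch was holding.
- **Final state:** I swung the lever back until it pressed the home stop with about 5 N, released it and moved clear. The last picture shows the blank square between jaw and stop and the lever at home. The wrist force read about zero.
- **Not measured directly:** I judged the jaw's force on the blank only from the knob force. Force was read only between steps, so brief peaks within a step were not seen. The bystanders were not measured at the end, but nothing I saw suggested they had been touched.

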